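# Restock the reagent chest first-in-first-out, break the lid stay and shut the lid

### The job

Restock the chest lane with the yellow stop first-in-first-out: first put the empty, capless pots into the orange waste tub and bring the old purple-capped pots forward, in the order they stand, the first one up against the yellow stop and the next close behind it, then stand all the new yellow-capped pots upright in that lane behind them. Then break the folding lid stay at its knee by the red tab while the lid is still up, and lower the lid gently until it is fully shut, without letting it slam. Leave the grey-capped pots where they are.

Things in the scene. Friction and masses are not known exactly. Their poses are not given: they have to be found in the camera images.
- chest: White reagent chest, fixed, top open: outside 260 (x) x 200 (y) x 100 mm high, walls 10 mm, inner floor 30 mm above the bench. Origin at the centre of its underside; x along the lanes from front (robot side) to back; y towards the lid's hinge. Two lanes between rails 28 mm high, 38 mm clear: to restock, at y = -30 mm, with a yellow front stop; the other at y = +45 mm, with grey-capped pots.
- lane_front (a point): Middle of the foot of the yellow stop's inner face (stop 28 mm high), on the floor of the lane to restock; axes as the chest. The lane runs 230 mm from here along +x. A pot touching the stop has its centre 16 mm from here.
- lane_back (a point): Back end of the lane to restock, on its floor, 230 mm from lane_front
- old_1: Old stock: purple-capped pot, an upright cylinder 32 mm across and 56 mm tall, about 80 g, heavy in the base; origin at the centre of its underside, z up; starts standing in the back half of the lane to restock, the frontmost pot there
- old_2: Old stock: purple-capped pot, an upright cylinder 32 mm across and 56 mm tall, about 80 g, heavy in the base; origin at the centre of its underside, z up; starts behind old_1 in the same lane
- empty_1: Empty pot without a cap, pale grey with a dark mouth, an upright cylinder 32 mm across and 46 mm tall, about 50 g; origin at the centre of its underside; starts at the front of the lane to restock; may be absent
- empty_2: Empty pot without a cap, pale grey with a dark mouth, an upright cylinder 32 mm across and 46 mm tall, about 50 g; origin at the centre of its underside; starts at the front of the lane to restock; may be absent
- waste_tub: Orange waste tub, open box 90 (x) x 130 (y) x 35 mm high, walls and floor 4 mm, fixed on the bench; origin at the centre of its underside
- pad: Blue bench pad 240 x 200 x 4 mm on the bench, fixed, on which the new stock is delivered; origin at the centre of its underside
- new_1: New stock: yellow-capped pot, an upright cylinder 32 mm across and 56 mm tall, about 80 g, heavy in the base; origin at the centre of its underside, z up; starts on the blue pad; may be absent
- new_2: New stock: yellow-capped pot, an upright cylinder 32 mm across and 56 mm tall, about 80 g, heavy in the base; origin at the centre of its underside, z up; starts on the blue pad; may be absent
- new_3: New stock: yellow-capped pot, an upright cylinder 32 mm across and 56 mm tall, about 80 g, heavy in the base; origin at the centre of its underside, z up; starts on the blue pad; may be absent
- new_4: New stock: yellow-capped pot, an upright cylinder 32 mm across and 56 mm tall, about 80 g, heavy in the base; origin at the centre of its underside, z up; starts on the blue pad; may be absent
- grey_1: Another product: grey-capped pot, an upright cylinder 32 mm across and 56 mm tall, about 80 g, heavy in the base; origin at the centre of its underside, z up; in the other lane, not to be disturbed
- grey_2: Another product: grey-capped pot, an upright cylinder 32 mm across and 56 mm tall, about 80 g, heavy in the base; origin at the centre of its underside, z up; in the other lane, not to be disturbed
- grey_3: Another product: grey-capped pot, an upright cylinder 32 mm across and 56 mm tall, about 80 g, heavy in the base; origin at the centre of its underside, z up; on the blue pad, not to be disturbed
- lid (a joint): Lid angle: 0 as it starts (propped open, nearly upright, 1.5 rad from shut), grows as it closes, 1.5 = fully shut on the rim. While the stay is locked the lid cannot be closed. Its hinge is stiff (0.4 N m, a few newtons at the edge): once the stay is broken the lid stays where it is left and must be pushed down all the way.
- lid_hinge (a point): Middle of the lid's hinge line, at rim height (100 mm); the line runs along the chest's x; axes as the chest
- lid_edge (a point): Middle of the lid's free edge, on its outer face (top face when shut; looks away from the chest, to +y, when open), 200 mm from the hinge line. The lid is a panel 260 mm along the hinge, 200 mm wide, 12 mm thick, 0.35 kg. A blue lip 90 mm long, 10 mm thick extends it 14 mm past this edge. It closes by swinging over towards the chest's -y.
- stay_knee (a joint): Knee angle of the folding lid stay (two equal links 87 mm long, at the chest's far +x end, the lower pivoted on the chest, the upper on the lid): 0 as it starts, against its stop and bent past straight, so locked; 0.21 = straight; above that broken: it folds with the lid, to about 1.9 when shut. It breaks by pressing the knee down a few centimetres (a few newtons).
- knee_tab (a point): Middle of the red thumb tab on the knee: a round bar 14 mm across along the chest's x, standing out beyond the stay at the chest's far (+x) end, 126 mm above the bench while locked; it is free 16 mm either way of this point. Pressed, it swings down and towards the hinge in an arc about stay_pivot.
- stay_pivot (a point): Point on the axis of the lower link's pivot on the chest, level in x with knee_tab; fixed on the chest, 87 mm from knee_tab
Things that resemble listed ones, but are neither listed nor needed, are in the scene too. What is shaped like the new_4 but turquoise is not meant. Of the things shaped like the waste_tub, the orange one is meant.

How it is judged:
By the outcome, as a careful person would: the job done as asked, in the order asked, and still so for the second after the job is handed in, with the robot touching nothing.
Of new_1, new_2, new_3, new_4 only 2 to 4 are there at a start; the rules pass over those that are not, and their reading is None.
Of empty_1, empty_2 only 1 to 2 are there at a start; the rules pass over those that are not, and their reading is None.
At some moment in a run one of new_1, new_2, new_3, new_4 may be knocked a few centimetres aside while the robot is not near it.
It also fails if it takes over 210 s, if anything falls off the work surface, if the arm or the gripper's body presses on something with over 40 N, if the wrist force passes 120 N, or if a joint passes its speed limit or range.

### The arm

A 7-joint arm with a two-finger parallel gripper is mounted at the origin on the work surface. World frame = base frame: x ahead of the robot, y to its left, z up, the work surface at z = 0. Lengths are in m, angles in rad, forces in N, time in s.
With the tool pointing down it reaches from about 0.425 to 0.925 m from the base axis. Payload 6.8 kg.
Tool frame: the origin (TCP) lies midway between the tips of the shut fingers; the grasp point (between the pads) lies 19 mm behind it (grip_point_offset is the distance from the TCP to the grasp point, in m); y points along the fingers, x is the direction in which the jaws open and shut, and the axes are right-handed (so a half turn about y gives the same grasp; the last joint's range is limited). The gripper opens to 85 mm and grips with 20 to 120 N. Pads are 22 mm wide; open, the fingers measure 114 mm over their backs; the gripper's body (76 mm by 85 mm) begins 54 mm behind the grasp point. The pads swing forward as they close: fully open they stand 13 mm farther back than shut.
Start: joints at [-1.362, 0.477, 0.022, 1.555, -0.011, 1.109, -0.083], TCP at [0.21, 0.641, 0.231] pointing down, gripper open.
Joint ranges: [-2.96, 2.96], [-0.34, 2.1], [-1.41, 1.46], [0.24, 2.44], [-1.37, 4.51], [0.17, 1.92], [-2.96, 2.96]. Speed limits (rad/s): [2.39, 2.39, 3.14, 3.14, 3.14, 3.14, 3.14].

### API

Orientations are given as a unit quaternion [w, x, y, z].
In Python, from station import get_obs, read_camera, hand_in, grip_point_offset gives the robot as it stands.
- The arm moves only by the tool play_rows, never from a script. Its argument "increments" is a list of rows, each a list of 2 entries, a list of its own where there are three numbers: the shift along the tool's x, y, z in m, then the turn, a rotation vector about the tool's x, y, z in degrees. In form: [[[tx, ty, tz], [ax, ay, az]], ...]. A call has 1 to 20 rows; each row shifts and turns the commanded pose from where the row before left it, along the tool's axes as they then stand; what a row does not reach is not made up. A row lasts 1/12 s, in which the tool goes at most 41.7 mm and 7.16 degrees, less where a joint would pass 70% of its speed; a pose out of reach is approached as far as the arm can. A call with a gripper value outside its range is refused whole. "gripper" is the finger opening in m, from 0 to 0.0854, set as the call begins (left out, the last holds). The fingers move at their own pace and stop on an object; "grip_force" is the grip in N (left out, the last holds). Time passes only in rows, so rows that do not move let the fingers close. It gives the time, the measured TCP pose, the force and the opening at its end, in the units of the state.
- get_obs(): the state, without advancing time (a new reading comes with each control period).
- read_camera(name): name is "scene" or "top" or "wrist"; returns a dict with "color" (420x560x3 uint8, red, green, blue), "range_z" (420x560 float32, m along the optical axis (not along the pixel's ray), 0 where there is no reading), "intrinsics" (3x3 intrinsics, pixels), "R" (3x3) and "t" (3): a world point X has camera coordinates R X + t; the wrist camera has in their place "hand_eye" (4x4, takes a point from camera to tool coordinates, whose origin is the TCP and whose axes are the tool frame's). Camera axes: x right, y down, z forward; pixel columns grow to the right and rows downward; lengths in m; the calibration is good to about 2 mm. A picture is of the moment at which its call begins: read the wrist's pose just before it.
- hand_in(): hands the job in, once; it reports no verdict.
The state is a dict: "t": time; "q": joint angles; "joint_vel": joint speeds; "joint_torque": joint torques, N m; "eef_pos": TCP position; "tool_rot": TCP orientation; "contact_force": force on the tool from outside, world axes, zero at the start; "torque": the same for the moment, N m; "gripper_width": opening from 0.0 (shut) to 1.0 (fully open).
Only numpy, scipy, OpenCV 4.12 (cv2) and the standard library are available. Lean on these libraries where they do the work, as an engineer would, in place of code of your own. Each camera call takes 0.05 s, during which the arm holds its last target. There are 200 camera calls.

## Working session

There is one attempt and no reset: what is moved stays moved. The work goes in short steps, Python scripts to look and compute and a tool call to move; the robot and the scene stay as the last step left them, time stands still between calls to the robot, and variables do not carry over. Pictures are saved under pics/ and viewed, about 12 in all and at most 16, crops included, and the job is handed in when it is done.

Besides the shell and the picture viewer there is one more tool, called after "Request:" as a command line: name --argument value ..., lists and objects as JSON in quotes. play_rows: Moves the arm, as the interface text tells. Its arguments: {"type":"object","properties":{"increments":{"type":"array","items":{"type":"array"}},"gripper":{"type":"number"},"grip_force":{"type":"number"}},"required":["increments"]}

```bash
mkdir -p pics; ls; cat > h.py <<'E'
import numpy as np, cv2
from station import get_obs, read_camera, hand_in, grip_point_offset
from scipy.spatial.transform import Rotation as Ro
def quat(o): 
    q=o["tool_rot"]; return Ro.from_quat([q[1],q[2],q[3],q[0]])
def cloud(c,o=None):
    K=c["intrinsics"]; z=c["range_z"]; h,w=z.shape
    u,v=np.meshgrid(np.arange(w),np.arange(h))
    P=np.stack([(u-K[0,2])/K[0,0]*z,(v-K[1,2])/K[1,1]*z,z],-1)
    if "R" in c: return (P-c["t"])@c["R"]
    H=c["hand_eye"]; P=P@H[:3,:3].T+H[:3,3]
    return P@quat(o).as_matrix().T+np.array(o["eef_pos"])
def save(n,c,s=1,crop=None):
    im=c["color"]
    if crop: im=im[crop[1]:crop[3],crop[0]:crop[2]]
    cv2.imwrite("pics/"+n,cv2.resize(im[...,::-1],None,fx=s,fy=s,interpolation=cv2.INTER_CUBIC))
E
python3 - <<'E'
from h import *
o=get_obs(); print(o, grip_point_offset)
a=read_camera("scene"); b=read_camera("top")
save("scene.png",a,1.4); save("top.png",b,1.4)
np.savez("c0.npz",ps=cloud(a),pt=cloud(b),cs=a["color"],ct=b["color"])
for c in(a,b): print(c["intrinsics"],c["R"],c["t"],(-c["R"].T@c["t"]))
E
```

```text
pics
{'t': 0.0, 'q': array([-1.36210566,  0.47777929,  0.02233339,  1.55647175, -0.01146058,
        1.10928063, -0.08309857]), 'joint_vel': array([-6.53509809e-04, -1.24877313e-03, -2.58469827e-04, -1.98298106e-04,
        8.85761309e-04,  9.40426784e-05, -8.75974317e-04]), 'joint_torque': array([-2.72436409e-04, -5.96436489e+01,  1.60749525e+00, -2.81197160e+01,
        1.23689047e-02,  9.27159155e-03,  1.52260429e-05]), 'eef_pos': array([0.21011131, 0.64083897, 0.23033098]), 'tool_rot': array([-0.57217625,  0.57301968,  0.41440518, -0.41536868]), 'contact_force': array([ 1.58020153e-04, -5.56377943e-01,  1.01651615e-01]), 'torque': array([0.0038742 , 0.06277613, 0.02329645]), 'gripper_width': 1.0011640182651746} 0.0187
[[461.26334181   0.         280.07671993]
 [  0.         461.26334181 213.44980369]
 [  0.           0.           1.        ]] [[ 0.90270754  0.42980771 -0.01960676]
 [ 0.26662954 -0.59459335 -0.75852979]
 [-0.33767999  0.67950282 -0.65134333]] [-0.35998456 -0.05466799  1.38074605] [ 0.8057872  -0.81600192  0.85081431]
[[405.90086453   0.         276.22018607]
 [  0.         405.90086453 213.26403978]
 [  0.           0.           1.        ]] [[-2.64340168e-04 -9.99894871e-01 -1.44974513e-02]
 [-9.96393077e-01  1.49357413e-03 -8.48445955e-02]
 [ 8.48573289e-02  1.44227323e-02 -9.96288722e-01]] [-0.11355592  0.45616977  1.12379446] [ 0.35913219 -0.13043349  1.15668102]
```

View pics/scene.png

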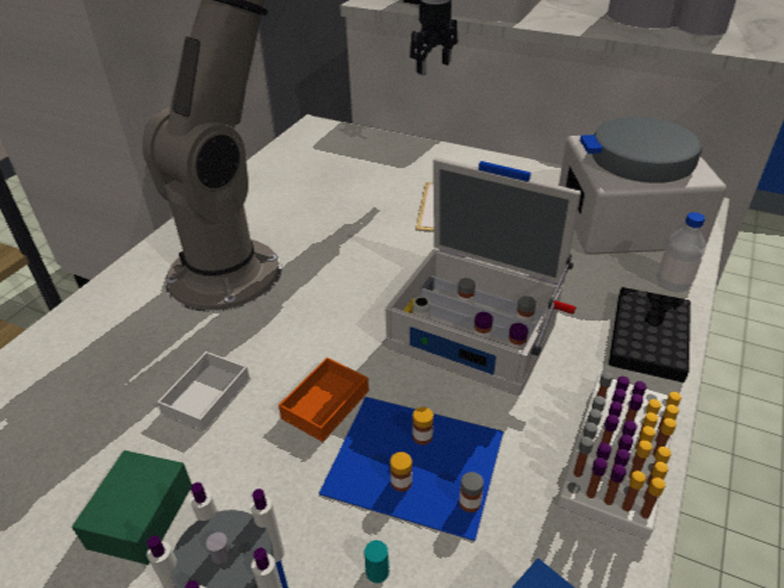

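View pics/top.png

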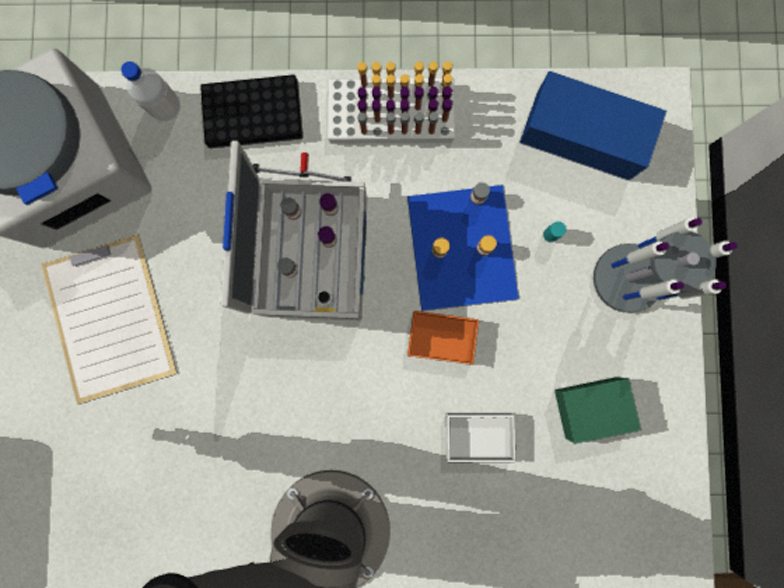

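The views show:
- **Lane to restock:** empty pot at top-view (323,297), by the yellow stop (323,309). Purple caps at (327,235) and (327,203).
- **Grey caps:** (289,207) and (287,266) in the other lane, and (481,192) on the pad.
- **Yellow new pots:** only two, at (441,247) and (487,244).
- **Lookalikes:** turquoise pot (555,231), tube caps in the rack, white tub (480,438). The orange tub is at (443,338).

Next I'll measure them.

```bash
python3 - <<'E'
from h import *
d=np.load("c0.npz")
def comps(name,P,C,rng,zr,minpx=12,xr=(0.1,0.95)):
    hsv=cv2.cvtColor(C,cv2.COLOR_RGB2HSV)
    m=cv2.inRange(hsv,np.array(rng[0]),np.array(rng[1]))>0
    m&=(P[...,2]>zr[0])&(P[...,2]<zr[1])
    n,l,s,c=cv2.connectedComponentsWithStats(m.astype(np.uint8))
    for i in range(1,n):
        if s[i,4]<minpx: continue
        p=P[l==i]; top=p[p[:,2]>np.percentile(p[:,2],60)-.004]
        print(name,c[i].round(0),s[i,4],"mean",p.mean(0).round(4),"mid",((np.percentile(p,3,0)+np.percentile(p,97,0))/2).round(4),"zmax",np.percentile(p[:,2],95).round(4),"top",top.mean(0).round(4))
for v,P,C in(("T",d["pt"],d["ct"]),("S",d["ps"],d["cs"])):
    comps(v+"yellow",P,C,((12,120,100),(32,255,255)),(0.02,0.1))
    comps(v+"purple",P,C,((130,90,20),(165,255,200)),(0.02,0.12))
    comps(v+"red",P,C,((0,180,90),(4,255,255)),(0.02,0.2),5)
    comps(v+"orange",P,C,((5,150,60),(14,255,255)),(-.01,0.05),100)
    comps(v+"blue",P,C,((105,150,40),(125,255,255)),(-.005,0.012),300)
    comps(v+"lip",P,C,((105,150,40),(125,255,255)),(0.2,0.35),30)
P=d["pt"]
# rim of chest at z~.1
m=(abs(P[...,2]-.1)<.006)&(P[...,0]>.35)&(P[...,0]<.75)&(P[...,1]<.15)&(P[...,1]>-.2)
m=cv2.morphologyEx(m.astype(np.uint8),cv2.MORPH_OPEN,np.ones((2,2)))
n,l,s,c=cv2.connectedComponentsWithStats(m)
for i in range(1,n):
    if s[i,4]>60:
        q=P[l==i][:,:2].astype(np.float32); print("rim",s[i],cv2.minAreaRect(q))
m=(P[...,2]>-.002)&(P[...,2]<.04)&(cv2.inRange(cv2.cvtColor(d["ct"],cv2.COLOR_RGB2HSV),np.array((5,150,60)),np.array((14,255,255)))>0)
n,l,s,c=cv2.connectedComponentsWithStats(m.astype(np.uint8))
i=1+np.argmax(s[1:,4]); print("tub",cv2.minAreaRect(P[l==i][:,:2].astype(np.float32)))
m=(abs(P[...,2]-.004)<.006)&(cv2.inRange(cv2.cvtColor(d["ct"],cv2.COLOR_RGB2HSV),np.array((105,150,40)),np.array((125,255,255)))>0)
n,l,s,c=cv2.connectedComponentsWithStats(m.astype(np.uint8))
for i in range(1,n):
  if s[i,4]>500: print("pad",cv2.minAreaRect(P[l==i][:,:2].astype(np.float32)))
cv2.imwrite("pics/crop.png",cv2.resize(d["ct"][120:240,155:380,::-1],None,fx=3.5,fy=3.5,interpolation=cv2.INTER_CUBIC))
E
```

```text
Tyellow [348. 174.] 106 mean [ 0.56   -0.3108  0.0584] mid [ 0.56   -0.311   0.0561] zmax 0.0627 top [ 0.5605 -0.3119  0.0594]
Tyellow [315. 175.] 100 mean [ 0.5561 -0.2208  0.0588] mid [ 0.5558 -0.2206  0.0584] zmax 0.0618 top [ 0.5565 -0.2207  0.0591]
Tyellow [231. 221.] 28 mean [0.4329 0.0074 0.0569] mid [0.432  0.0082 0.0566] zmax 0.0602 top [0.4329 0.0074 0.0573]
Tpurple [258.  71.] 75 mean [ 0.8336 -0.0669  0.1035] mid [ 0.8338 -0.0664  0.0993] zmax 0.1087 top [ 0.8335 -0.067   0.1057]
Tpurple [268.  70.] 78 mean [ 0.8339 -0.0937  0.1031] mid [ 0.835  -0.0933  0.0983] zmax 0.1088 top [ 0.8347 -0.0939  0.1062]
Tpurple [289.  70.] 85 mean [ 0.8347 -0.1486  0.1031] mid [ 0.8354 -0.1483  0.1005] zmax 0.1082 top [ 0.8349 -0.1488  0.1053]
Tpurple [299.  66.] 41 mean [ 0.8461 -0.176   0.1032] mid [ 0.8469 -0.1754  0.0997] zmax 0.1087 top [ 0.8473 -0.1764  0.1055]
Tpurple [309.  70.] 84 mean [ 0.8342 -0.2031  0.1022] mid [ 0.834  -0.2038  0.0992] zmax 0.11 top [ 0.8343 -0.2037  0.1059]
Tpurple [319.  70.] 88 mean [ 0.836  -0.2303  0.0989] mid [ 0.8377 -0.2312  0.0782] zmax 0.1077 top [
[... 3759 characters left out ...]
333.] 7255 mean [ 0.5653 -0.2771  0.0043] mid [ 0.5655 -0.2699  0.0043] zmax 0.0068 top [ 0.5654 -0.2771  0.0043]
Slip [422. 102.] 121 mean [0.6365 0.4859 0.2054] mid [0.6364 0.4888 0.2048] zmax 0.2084 top [0.636  0.4873 0.2058]
Slip [360. 122.] 231 mean [0.5531 0.1217 0.3089] mid [0.5526 0.1223 0.3081] zmax 0.3148 top [0.5527 0.1218 0.3118]
rim [ 181  129   81   99 1288] ((0.5145098567008972, 0.026683852076530457), (0.34311938285827637, 0.2785344123840332), 6.250265598297119)
tub ((0.379067599773407, -0.22470000386238098), (0.12878015637397766, 0.0879337340593338), 82.10648345947266)
pad ((0.5645428895950317, -0.2681356966495514), (0.2377452701330185, 0.1978541761636734), 6.815304279327393)
```

View pics/crop.png

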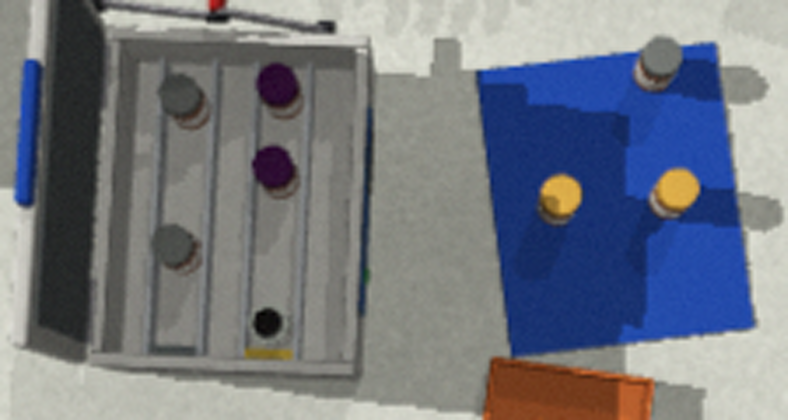

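Top crop: purples at (275,168) and (278,87), empty's mouth at (267,322) by the yellow stop (268,353), two yellow caps at (561,197) and (678,192). That confirms the choice. Next, the chest frame and the stay.

```bash
python3 - <<'E'
from h import *
d=np.load("c0.npz")
for nm in("pt","ps"):
    P=d[nm].reshape(-1,3); C=d["c"+nm[1]].reshape(-1,3)
    def sel(x,y,z): return P[(P[:,0]>x[0])&(P[:,0]<x[1])&(P[:,1]>y[0])&(P[:,1]<y[1])&(P[:,2]>z[0])&(P[:,2]<z[1])]
    # -y wall top
    q=sel((.43,.66),(-.09,-.04),(.096,.104)); 
    a,b=np.polyfit(q[:,0],q[:,1],1); print(nm,"-y wall rim n",len(q),"yaw",np.degrees(np.arctan(a)).round(2),"y at x=.55",(a*.55+b).round(4))
    q=sel((.40,.44),(-.06,.10),(.096,.104)); 
    if len(q)>20:
        a,b=np.polyfit(q[:,1],q[:,0],1); print("front rim n",len(q),"yaw",np.degrees(-np.arctan(a)).round(2),"x at y=.02",(a*.02+b).round(4), np.percentile(q[:,0],[2,98]).round(4))
    q=sel((.655,.69),(-.06,.10),(.096,.104)); 
    if len(q)>20:
        a,b=np.polyfit(q[:,1],q[:,0],1); print("back rim n",len(q),"yaw",np.degrees(-np.arctan(a)).round(2),"x at y=.02",(a*.02+b).round(4), np.percentile(q[:,0],[2,98]).round(4))
    hs,e=np.histogram(sel((.5,.52),(-.08,.1),(.052,.062))[:,1],30,(-.08,.1)); print("rail y hist",[(round(e[i],3),h) for i,h in enumerate(hs) if h])
    q=sel((.42,.50),(-.02,.035),(.066,.085)); print("empty",len(q),((q.min(0)+q.max(0))/2).round(4),q.mean(0).round(4),q.min(0).round(3),q.max(0).round(3))
    q=sel((.683,.73),(-.06,.14),(.05,.30)); 
    for y in np.arange(-.06,.14,.015):
        s=q[(q[:,1]>=y)&(q[:,1]<y+.015)]
        if len(s): print("stay y",y.round(3),len(s),s.min(0).round(3),s.max(0).round(3),np.median(s,0).round(3))
    q=sel((.42,.68),(.07,.16),(.2,.33)); 
    print("lid",[(z.round(2),np.percentile(s[:,1],[5,50,95]).round(3)) for z in np.arange(.2,.33,.02) if len(s:=q[abs(q[:,2]-z)<.005])>5])
E
```

```text
pt -y wall rim n 300 yaw -2.38 y at x=.55 -0.0628
front rim n 236 yaw -0.5 x at y=.02 0.4226 [0.4159 0.4367]
back rim n 213 yaw -1.83 x at y=.02 0.6719 [0.6644 0.6805]
rail y hist [(np.float64(-0.068), np.int64(2)), (np.float64(-0.02), np.int64(15)), (np.float64(0.022), np.int64(14)), (np.float64(0.052), np.int64(6)), (np.float64(0.058), np.int64(10)), (np.float64(0.064), np.int64(4)), (np.float64(0.07), np.int64(1)), (np.float64(0.094), np.int64(3))]
empty 110 [0.454  0.0056 0.0746] [0.4544 0.0049 0.0747] [ 0.439 -0.01   0.068] [0.469 0.021 0.082]
stay y -0.045 7 [ 0.684 -0.044  0.086] [ 0.687 -0.031  0.093] [ 0.685 -0.039  0.09 ]
stay y -0.03 1 [ 0.684 -0.021  0.096] [ 0.684 -0.021  0.096] [ 0.684 -0.021  0.096]
stay y 0.0 3 [0.683 0.006 0.113] [0.684 0.014 0.117] [0.684 0.009 0.114]
stay y 0.015 4 [0.683 0.018 0.122] [0.684 0.029 0.125] [0.684 0.022 0.122]
stay y 0.03 76 [0.683 0.031 0.121] [0.719 0.044 0.135] [0.702 0.038 0.13 ]
stay y 0.075 2 [0.683 0.085 0.143] [0.683 0.09  0.143] [0.683 0.087 0.143]
stay y 0.09 2 [0.683 0.092 0.143] [0.684 0.104 0.15 ] [0.683 0.098 0.147]
stay
[... 1833 characters left out ...]
0.135] [0.685 0.09  0.146] [0.685 0.083 0.143]
stay y 0.09 11 [0.683 0.091 0.14 ] [0.686 0.104 0.153] [0.685 0.097 0.148]
stay y 0.105 18 [0.683 0.106 0.052] [0.693 0.12  0.163] [0.686 0.118 0.152]
stay y 0.12 36 [0.683 0.12  0.11 ] [0.693 0.133 0.271] [0.685 0.125 0.162]
stay y 0.135 4 [0.683 0.135 0.103] [0.686 0.138 0.16 ] [0.683 0.137 0.117]
lid [(np.float64(0.2), array([0.12 , 0.125, 0.131])), (np.float64(0.22), array([0.118, 0.124, 0.13 ])), (np.float64(0.24), array([0.117, 0.122, 0.129])), (np.float64(0.26), array([0.115, 0.121, 0.127])), (np.float64(0.28), array([0.115, 0.12 , 0.126])), (np.float64(0.3), array([0.115, 0.122, 0.131])), (np.float64(0.32), array([0.117, 0.122, 0.127]))]
```

```bash
cat >> h.py <<'E'
YAW=np.radians(-2.45)
def lane(s,z=0): # s metres from lane_front along lane
    e=np.array([np.cos(YAW),np.sin(YAW),0]); return np.array([.4378,.0073,z])+s*e
def delta(target,jaw=None):
    """tool-frame shift to target; jaw = wanted world angle of jaw axis (mod 180)"""
    o=get_obs(); R=quat(o); M=R.as_matrix(); p=np.array(o["eef_pos"])
    a=np.degrees(np.arctan2(M[1,0],M[0,0]))
    print("t",round(o["t"],2),"pos",p.round(4),"jaw",a.round(2),"zaxis",M[:,2].round(3),"F",np.round(o["contact_force"],1),"w",round(o["gripper_width"]*.0854,4),"q7",o["q"][6].round(2))
    t=np.array(target)
    if jaw is not None:
        da=(jaw-a+90)%180-90; print("turn tool z (deg)",(-da).round(2))
        for k in (0,180):
            R2=Ro.from_euler('z',da+k,degrees=True)*R
            print(" after turn",k,"shift",(R2.inv().apply(t-p)*1000).round(1))
    else: print(" shift mm",(R.inv().apply(t-p)*1000).round(1))
E
python3 - <<'E'
from h import *
delta([.4515,.0065,.13],90-2.45)
E
```

```text
t 0.1 pos [0.2101 0.6409 0.2304] jaw 71.85 zaxis [-0.95   0.312 -0.   ] F [-0.8 -0.3 -0.2] w 0.0852 q7 -0.08
turn tool z (deg) -15.7
 after turn 0 shift [-623.3  101.5 -268.3]
 after turn 180 shift [623.7  99.4 268.3]
```

```bash
sed -i 's/"zaxis",M\[:,2\]/"yaxis",M[:,1]/; s/turn tool z/turn tool y/' h.py
python3 - <<'E'
from h import *
delta([.4515,.0065,.14],90-2.45)
E
```

```text
t 0.1 pos [0.2101 0.6409 0.2304] jaw 71.85 yaxis [-0.    -0.002 -1.   ] F [-0.8 -0.3 -0.2] w 0.0852 q7 -0.08
turn tool y (deg) -15.7
 after turn 0 shift [-623.4   91.5 -268.3]
 after turn 180 shift [623.7  89.4 268.3]
```

Request:
play_rows --increments '[[[0,-0.034,0],[0,-3.14,0]],[[0,-0.034,0],[0,-3.14,0]],[[0,-0.034,0],[0,-3.14,0]],[[0,-0.034,0],[0,-3.14,0]],[[0,-0.034,0],[0,-3.14,0]],[[0,0,0],[0,0,0]]]' --gripper 0.055 --grip_force 30

```text
t: 0.6
eef_pos: [0.211, 0.6435, 0.4093]
tool_rot: [0.512, -0.508, -0.493, 0.486]
contact_force: [-0.5, -0.1, 1.0]
gripper_width: 0.645
```

Request:
play_rows --increments '[[[-0.031,0,-0.0135],[0,0,0]],[[-0.031,0,-0.0135],[0,0,0]],[[-0.031,0,-0.0135],[0,0,0]],[[-0.031,0,-0.0135],[0,0,0]],[[-0.031,0,-0.0135],[0,0,0]],[[-0.031,0,-0.0135],[0,0,0]],[[-0.031,0,-0.0135],[0,0,0]],[[-0.031,0,-0.0135],[0,0,0]],[[-0.031,0,-0.0135],[0,0,0]],[[-0.031,0,-0.0135],[0,0,0]],[[-0.031,0,-0.0135],[0,0,0]],[[-0.031,0,-0.0135],[0,0,0]],[[-0.031,0,-0.0135],[0,0,0]],[[-0.031,0,-0.0135],[0,0,0]],[[-0.031,0,-0.0135],[0,0,0]],[[-0.031,0,-0.0135],[0,0,0]],[[-0.031,0,-0.0135],[0,0,0]],[[-0.031,0,-0.0135],[0,0,0]],[[-0.031,0,-0.0135],[0,0,0]],[[-0.031,0,-0.0135],[0,0,0]]]'

```text
t: 2.27
eef_pos: [0.4535, 0.0087, 0.401]
tool_rot: [0.511, -0.511, -0.489, 0.489]
contact_force: [0.7, 0.9, -0.1]
gripper_width: 0.649
```

```bash
python3 - <<'E'
from h import *
delta([.4515,.0065,.17],90-2.45)
E
```

```text
t 2.27 pos [0.4535 0.0087 0.401 ] jaw 87.53 yaxis [-0.  0. -1.] F [ 0.7  0.9 -0.1] w 0.0554 q7 1.34
turn tool y (deg) -0.02
 after turn 0 shift [ -2.3 231.    1.8]
 after turn 180 shift [  2.2 231.   -1.9]
```

Request:
play_rows --increments '[[[-0.001,0.04,0],[0,0,0]],[[0,0.04,0],[0,0,0]],[[0,0.04,0],[0,0,0]],[[0,0.04,0],[0,0,0]],[[0,0.03,0],[0,0,0]],[[0,0,0],[0,0,0]],[[0,0,0],[0,0,0]]]'

```text
t: 2.85
eef_pos: [0.4524, 0.0091, 0.2106]
tool_rot: [0.511, -0.51, -0.488, 0.49]
contact_force: [0.8, 0.6, 0.5]
gripper_width: 0.649
```

```bash
python3 - <<'E'
from h import *
o=get_obs(); c=read_camera("wrist"); save("w1.png",c,1.4)
np.savez("w1.npz",P=cloud(c,o),C=c["color"])
P=cloud(c,o).reshape(-1,3)
q=P[(P[:,2]>.066)&(P[:,2]<.082)&(abs(P[:,0]-.453)<.03)&(abs(P[:,1]-.006)<.03)]
print(len(q),q.min(0),q.max(0),np.percentile(q,[2,98],0).mean(0))
print(o["eef_pos"])
E
```

```text
1235 [ 0.44184762 -0.00709475  0.06609961] [0.47306202 0.02409239 0.07868827] [0.4565907  0.0086668  0.07358887]
[0.45243118 0.00907191 0.21063433]
```

View pics/w1.png

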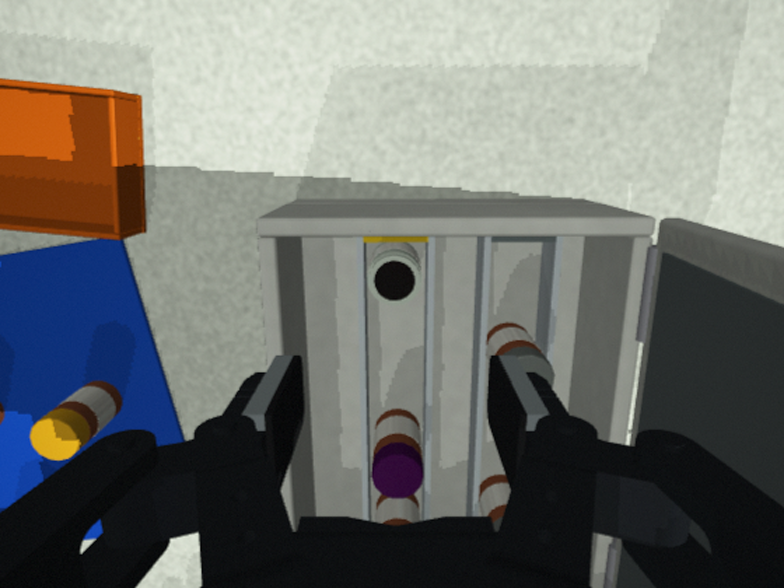

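```bash
python3 - <<'E'
from h import *
d=np.load("w1.npz");P=d["P"];hsv=cv2.cvtColor(d["C"],cv2.COLOR_RGB2HSV)
m=(cv2.inRange(hsv,np.array((20,120,80)),np.array((34,255,255)))>0)&(P[...,0]<.46)&(P[...,2]>.04)&(abs(P[...,1])<.05)
q=P[m];print("stop",m.sum(),np.percentile(q,[3,50,97],0).round(4))
m=(cv2.inRange(hsv,np.array((130,90,20)),np.array((165,255,200)))>0)&(P[...,2]>.082)&(P[...,2]<.09)
q=P[m];print("purple",m.sum(),np.percentile(q,[2,98],0).round(4),np.percentile(q,[2,98],0).mean(0).round(4))
P=P.reshape(-1,3)
q=P[(abs(P[:,2]-.058)<.004)&(P[:,0]>.47)&(P[:,0]<.55)&(P[:,1]>-.03)&(P[:,1]<.04)]
for s in(-1,1):
    r=q[(q[:,1]-.004)*s>.010]; a,b=np.polyfit(r[:,0],r[:,1],1); print("rail",len(r),np.degrees(np.arctan(a)).round(2),a*.5+b,np.percentile(r[:,1]-a*r[:,0]-b,[3,97]))
q=P[(abs(P[:,2]-.1)<.005)&(P[:,0]>.40)&(P[:,0]<.445)&(abs(P[:,1])<.05)]
a,b=np.polyfit(q[:,1],q[:,0],1); print("front rim",len(q),np.degrees(-np.arctan(a)),a*.0073+b,np.percentile(q[:,0]-a*q[:,1]-b,[3,97]))
E
```

```text
stop 189 [[ 0.4351 -0.0075  0.0569]
 [ 0.4371  0.0105  0.0582]
 [ 0.4389  0.0277  0.0597]]
purple 970 [[ 0.5626 -0.0087  0.0828]
 [ 0.591   0.0191  0.0874]] [0.5768 0.0052 0.0851]
rail 408 -2.28 -0.01331597488470549 [-0.00197341  0.00191   ]
rail 420 -2.27 0.028451404819103195 [-0.00183101  0.00195373]
front rim 2032 -1.847489348690595 0.42338959761581646 [-0.00454269  0.00476756]
```

Request:
play_rows --increments '[[[-0.002,0.03,-0.003],[0,0,0]],[[0,0.03,0],[0,0,0]],[[0,0.03,0],[0,0,0]],[[0,0.03,0],[0,0,0]],[[0,0.02,0],[0,0,0]],[[0,0.011,0],[0,0,0]],[[0,0,0],[0,0,0]],[[0,0,0],[0,0,0]]]'

```text
t: 3.57
eef_pos: [0.4583, 0.0078, 0.0618]
tool_rot: [-0.51, 0.511, 0.49, -0.488]
contact_force: [0.6, -0.4, -0.4]
gripper_width: 0.646
```

Request:
play_rows --increments '[[[0,0,0],[0,0,0]],[[0,0,0],[0,0,0]],[[0,0,0],[0,0,0]],[[0,0,0],[0,0,0]],[[0,0,0],[0,0,0]],[[0,0,0],[0,0,0]]]' --gripper 0.02

```text
t: 4.07
eef_pos: [0.4581, 0.0078, 0.0621]
tool_rot: [-0.51, 0.511, 0.49, -0.488]
contact_force: [-1.5, 0.0, 7.5]
gripper_width: 0.361
```

Request:
play_rows --increments '[[[0,-0.01,0],[0,0,0]],[[0,-0.02,0],[0,0,0]],[[0,-0.03,0],[0,0,0]],[[0,-0.03,0],[0,0,0]],[[0,-0.03,0],[0,0,0]],[[-0.02,0,0.005],[0,0,0]],[[-0.03,0,0.008],[0,0,0]],[[-0.03,0,0.008],[0,0,0]],[[-0.03,0,0.008],[0,0,0]],[[-0.03,0,0.008],[0,0,0]],[[-0.03,0,0.008],[0,0,0]],[[-0.03,0,0.008],[0,0,0]],[[-0.02,0,0.006],[0,0,0]],[[-0.016,0,0.001],[0,0,0]],[[0,0,0],[0,0,0]],[[0,0,0],[0,0,0]]]'

```text
t: 5.4
eef_pos: [0.3861, -0.2265, 0.1811]
tool_rot: [-0.511, 0.511, 0.489, -0.488]
contact_force: [0.1, 0.2, -1.0]
gripper_width: 0.358
```

```bash
python3 - <<'E'
from h import *
delta([.388,-.225,.045])
c=read_camera("scene"); save("s2.png",c,2.4,(130,150,430,390))
E
```

```text
t 5.4 pos [ 0.3861 -0.2265  0.1811] jaw 87.41 yaxis [ 0.001  0.    -1.   ] F [ 0.1  0.2 -1. ] w 0.0306 q7 2.12
 shift mm [  1.5 136.1  -1.6]
```

View pics/s2.png

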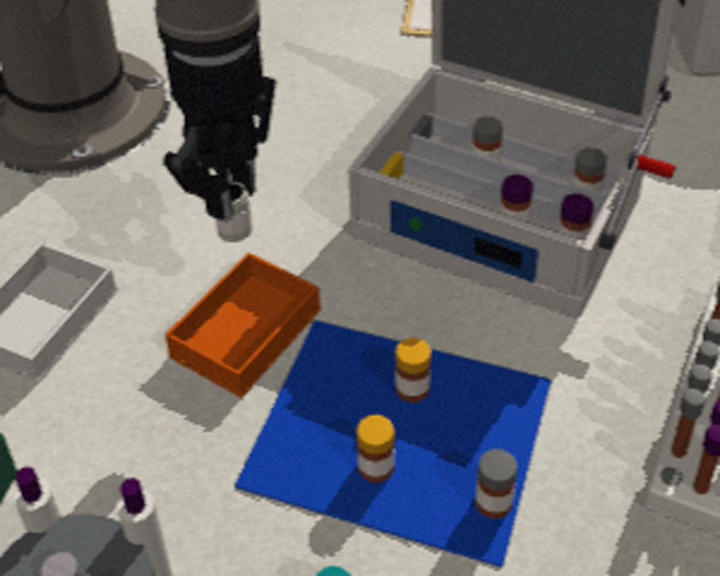

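Request:
play_rows --increments '[[[0.0015,0.03,-0.0015],[0,0,0]],[[0,0.03,0],[0,0,0]],[[0,0.03,0],[0,0,0]],[[0,0.025,0],[0,0,0]],[[0,0.015,0],[0,0,0]],[[0,0.008,0],[0,0,0]],[[0,0.005,0],[0,0,0]],[[0,0,0],[0,0,0]],[[0,0,0],[0,0,0]]]'

```text
t: 6.2
eef_pos: [0.3886, -0.2243, 0.038]
tool_rot: [-0.51, 0.511, 0.49, -0.489]
contact_force: [0.4, -0.3, -0.6]
gripper_width: 0.362
```

Request:
play_rows --increments '[[[0,0,0],[0,0,0]],[[0,0,0],[0,0,0]],[[0,0,0],[0,0,0]],[[0,0,0],[0,0,0]],[[0,-0.01,0],[0,0,0]],[[0,-0.02,0],[0,0,0]],[[0,-0.04,0],[0,0,0]],[[0,-0.04,0],[0,0,0]],[[0,-0.034,0],[0,0,0]],[[0.03,0,-0.022],[0,0,0]],[[0.03,0,-0.022],[0,0,0]],[[0.03,0,-0.022],[0,0,0]],[[0.03,0,-0.022],[0,0,0]],[[0.03,0,-0.022],[0,0,0]],[[0.03,0,-0.022],[0,0,0]],[[0.03,0,-0.022],[0,0,0]],[[0.0258,0,-0.024],[0,0,0]],[[0,0,0],[0,0,0]],[[0,0,0],[0,0,0]]]' --gripper 0.055

```text
t: 7.78
eef_pos: [0.5767, 0.0054, 0.1816]
tool_rot: [-0.509, 0.51, 0.49, -0.49]
contact_force: [-0.6, -0.2, -0.5]
gripper_width: 0.644
```

```bash
python3 - <<'E'
from h import *
delta([.576,.003,.066])
o=get_obs(); c=read_camera("wrist")
P=cloud(c,o);hsv=cv2.cvtColor(c["color"],cv2.COLOR_RGB2HSV)
m=(cv2.inRange(hsv,np.array((130,90,20)),np.array((165,255,200)))>0)&(P[...,2]>.082)&(P[...,2]<.09)
n,l,s,cc=cv2.connectedComponentsWithStats(m.astype(np.uint8))
for i in range(1,n):
    if s[i,4]>40:
        q=P[l==i];print("purple",s[i,4],cc[i],np.percentile(q,[2,98],0).mean(0).round(4),np.ptp(q,0))
c=read_camera("top"); P=cloud(c); q=P[(abs(P[...,0]-.388)<.03)&(abs(P[...,1]+.225)<.03)&(P[...,2]>.01)]; print("tub pot",len(q),q.mean(0),q.max(0))
E
```

```text
t 7.78 pos [0.5767 0.0054 0.1816] jaw 87.76 yaxis [ 0.    -0.001 -1.   ] F [-0.6 -0.2 -0.5] w 0.055 q7 1.7
 shift mm [ -2.3 115.6   0.6]
purple 1550 [281.15419355 206.88580645] [0.577  0.0049 0.0857] [0.02982912 0.03017629 0.00598865]
purple 1333 [281.03750938 291.5723931 ] [0.6413 0.0024 0.0851] [0.03065939 0.03079752 0.00648166]
tub pot 124 [ 0.38681581 -0.22623886  0.04564852] [ 0.41763212 -0.21050974  0.05478751]
```

Request:
play_rows --increments '[[[-0.0015,0.03,0],[0,0,0]],[[0,0.03,0],[0,0,0]],[[0,0.03,0],[0,0,0]],[[0,0.018,0],[0,0,0]],[[0,0.008,0],[0,0,0]],[[0,0,0],[0,0,0]],[[0,0,0],[0,0,0]]]'

```text
t: 8.47
eef_pos: [0.5758, 0.0009, 0.0662]
tool_rot: [-0.511, 0.511, 0.489, -0.489]
contact_force: [-0.3, -0.5, -0.2]
gripper_width: 0.643
```

Request:
play_rows --increments '[[[0,0,0],[0,0,0]],[[0,0,0],[0,0,0]],[[0,0,0],[0,0,0]],[[0,0,0],[0,0,0]],[[0,0,0],[0,0,0]],[[0,0,0],[0,0,0]]]' --gripper 0.02

```text
t: 8.97
eef_pos: [0.577, 0.002, 0.0669]
tool_rot: [-0.51, 0.511, 0.49, -0.488]
contact_force: [-0.2, -0.2, 7.6]
gripper_width: 0.363
```

Request:
play_rows --increments '[[[0,-0.01,0],[0,0,0]],[[0,-0.02,0],[0,0,0]],[[0,-0.02,0],[0,0,0]],[[0,0,0],[0,0,0]],[[0,0,0],[0,0,0]]]'

```text
t: 9.38
eef_pos: [0.5765, 0.0022, 0.1168]
tool_rot: [-0.51, 0.511, 0.49, -0.488]
contact_force: [0.2, -0.3, -1.6]
gripper_width: 0.36
```

```bash
python3 - <<'E'
from h import *
delta(lane(.0175,.117))
o=get_obs(); c=read_camera("wrist"); save("w2.png",c,1.2)
P=cloud(c,o);hsv=cv2.cvtColor(c["color"],cv2.COLOR_RGB2HSV)
m=(cv2.inRange(hsv,np.array((130,90,20)),np.array((165,255,200)))>0)&(P[...,2]>.05)
n,l,s,cc=cv2.connectedComponentsWithStats(m.astype(np.uint8))
for i in range(1,n):
    if s[i,4]>40:
        q=P[l==i];print("purple",s[i,4],cc[i],np.percentile(q,[2,98],0).mean(0).round(4),np.ptp(q,0),q[:,2].max())
E
```

```text
t 9.38 pos [0.5765 0.0022 0.1168] jaw 87.56 yaxis [ 0.003  0.001 -1.   ] F [ 0.2 -0.3 -1.6] w 0.0307 q7 1.77
 shift mm [ -0.8  -0.6 121.3]
purple 8006 [283.38258806 302.5276043 ] [0.6074 0.0023 0.1099] [0.14917487 0.03163923 0.18718955] 0.25915707251590936
```

View pics/w2.png

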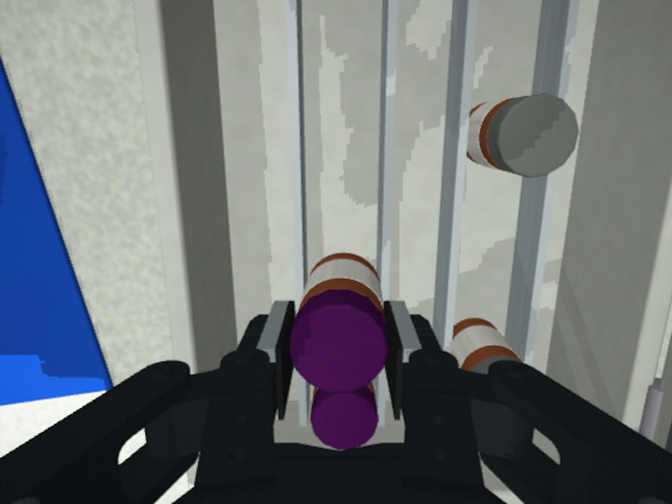

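Request:
play_rows --increments '[[[0,0,0.02],[0,0,0]],[[0,0,0.03],[0,0,0]],[[0,0,0.03],[0,0,0]],[[0,0,0.025],[0,0,0]],[[0,0,0.012],[0,0,0]],[[0,0,0],[0,0,0]],[[0,0.02,0],[0,0,0]],[[0,0.015,0],[0,0,0]],[[0,0.008,0],[0,0,0]],[[0,0.004,0],[0,0,0]],[[0,0.002,0],[0,0,0]],[[0,0,0],[0,0,0]],[[0,0,0],[0,0,0]]]'

```text
t: 10.52
eef_pos: [0.4596, 0.0069, 0.0666]
tool_rot: [-0.51, 0.511, 0.489, -0.489]
contact_force: [0.6, -0.5, -0.6]
gripper_width: 0.361
```

Request:
play_rows --increments '[[[0,0,0.002],[0,0,0]],[[0,0,0.001],[0,0,0]],[[0,0,0],[0,0,0]]]'

```text
t: 10.77
eef_pos: [0.4559, 0.0071, 0.0664]
tool_rot: [-0.511, 0.511, 0.489, -0.489]
contact_force: [-0.2, -0.6, -1.1]
gripper_width: 0.363
```

Request:
play_rows --increments '[[[0,0,0.001],[0,0,0]],[[0,0,0.001],[0,0,0]],[[0,0,0],[0,0,0]]]'

```text
t: 11.02
eef_pos: [0.4539, 0.0072, 0.0664]
tool_rot: [-0.511, 0.511, 0.489, -0.489]
contact_force: [0.4, -0.3, 0.2]
gripper_width: 0.36
```

Request:
play_rows --increments '[[[0,0,0.001],[0,0,0]],[[0,0,0],[0,0,0]]]'

```text
t: 11.18
eef_pos: [0.4536, 0.0073, 0.0665]
tool_rot: [-0.51, 0.511, 0.49, -0.489]
contact_force: [2.5, 0.0, -1.6]
gripper_width: 0.361
```

Request:
play_rows --increments '[[[0,0,0],[0,0,0]],[[0,0,0],[0,0,0]],[[0,0,0],[0,0,0]],[[0,0,0],[0,0,0]],[[0,-0.01,0],[0,0,0]],[[0,-0.02,0],[0,0,0]],[[0,-0.03,0],[0,0,0]],[[0,-0.035,0],[0,0,0]],[[0,0,-0.03],[0,0,0]],[[0,0,-0.03],[0,0,0]],[[0,0,-0.035],[0,0,0]],[[0,0,-0.035],[0,0,0]],[[0,0,-0.03],[0,0,0]],[[0,0,-0.02],[0,0,0]],[[0,0,-0.007],[0,0,0]],[[0,0,0],[0,0,0]],[[0,0,0],[0,0,0]]]' --gripper 0.055

```text
t: 12.6
eef_pos: [0.6387, -0.001, 0.1613]
tool_rot: [0.511, -0.51, -0.489, 0.489]
contact_force: [-0.1, -0.2, 0.3]
gripper_width: 0.644
```

```bash
python3 - <<'E'
from h import *
delta([.640,.0,.068])
o=get_obs(); c=read_camera("wrist")
P=cloud(c,o);hsv=cv2.cvtColor(c["color"],cv2.COLOR_RGB2HSV)
m=(cv2.inRange(hsv,np.array((130,90,20)),np.array((165,255,200)))>0)&(P[...,2]>.082)&(P[...,2]<.09)
n,l,s,cc=cv2.connectedComponentsWithStats(m.astype(np.uint8))
for i in range(1,n):
    if s[i,4]>40:
        q=P[l==i];print("purple",s[i,4],cc[i],np.percentile(q,[2,98],0).mean(0).round(4),np.ptp(q,0))
c=read_camera("top");P=cloud(c);hsv=cv2.cvtColor(c["color"],cv2.COLOR_RGB2HSV)
m=(cv2.inRange(hsv,np.array((130,90,20)),np.array((165,255,200)))>0)&(P[...,2]>.08)&(P[...,2]<.09)&(P[...,0]<.6)
print("old1",P[m].mean(0),m.sum())
E
```

```text
t 12.6 pos [ 0.6387 -0.001   0.1613] jaw 87.52 yaxis [-0.001 -0.    -1.   ] F [-0.1 -0.2  0.3] w 0.055 q7 1.77
 shift mm [ 1.1 93.3 -1.4]
purple 1833 [287.1603928  219.39716312] [0.6416 0.0023 0.0855] [0.03072874 0.03036302 0.00610807]
old1 [0.45223107 0.00586275 0.08491545] 101
```

Request:
play_rows --increments '[[[0.001,0.025,-0.001],[0,0,0]],[[0,0.03,0],[0,0,0]],[[0,0.02,0],[0,0,0]],[[0,0.012,0],[0,0,0]],[[0,0.006,0],[0,0,0]],[[0,0,0],[0,0,0]],[[0,0,0],[0,0,0]]]'

```text
t: 13.28
eef_pos: [0.6411, 0.0001, 0.0693]
tool_rot: [-0.51, 0.511, 0.489, -0.489]
contact_force: [-0.0, -1.1, 0.6]
gripper_width: 0.65
```

Request:
play_rows --increments '[[[0,0,0],[0,0,0]],[[0,0,0],[0,0,0]],[[0,0,0],[0,0,0]],[[0,0,0],[0,0,0]],[[0,0,0],[0,0,0]],[[0,0,0],[0,0,0]]]' --gripper 0.02

```text
t: 13.78
eef_pos: [0.6418, 0.0003, 0.0697]
tool_rot: [-0.51, 0.511, 0.49, -0.488]
contact_force: [-0.9, 0.5, 6.2]
gripper_width: 0.36
```

Request:
play_rows --increments '[[[0,-0.01,0],[0,0,0]],[[0,-0.02,0],[0,0,0]],[[0,-0.02,0],[0,0,0]],[[0,0,0],[0,0,0]],[[0,0,0],[0,0,0]]]'

```text
t: 14.2
eef_pos: [0.6415, 0.0002, 0.1197]
tool_rot: [-0.51, 0.511, 0.49, -0.488]
contact_force: [-0.6, -0.3, -2.0]
gripper_width: 0.362
```

```bash
python3 - <<'E'
from h import *
delta(lane(.053,.117))
E
```

```text
t 14.2 pos [6.415e-01 2.000e-04 1.197e-01] jaw 87.55 yaxis [ 0.002  0.    -1.   ] F [-0.6 -0.3 -2. ] w 0.0309 q7 1.79
 shift mm [ -1.6   2.3 150.8]
```

Request:
play_rows --increments '[[[-0.001,0,0.02],[0,0,0]],[[0,0,0.035],[0,0,0]],[[0,0,0.035],[0,0,0]],[[0,0,0.03],[0,0,0]],[[0,0,0.02],[0,0,0]],[[0,0,0.011],[0,0,0]],[[0,0,0],[0,0,0]],[[0,0.02,0],[0,0,0]],[[0,0.015,0],[0,0,0]],[[0,0.008,0],[0,0,0]],[[0,0.004,0],[0,0,0]],[[0,0.003,0],[0,0,0]],[[0,0,0],[0,0,0]],[[0,0,0],[0,0,0]]]'

```text
t: 15.37
eef_pos: [0.4913, 0.006, 0.069]
tool_rot: [-0.51, 0.511, 0.49, -0.489]
contact_force: [-0.3, 1.9, 2.4]
gripper_width: 0.353
```

Request:
play_rows --increments '[[[0,0,0.002],[0,0,0]],[[0,0,0.001],[0,0,0]],[[0,0,0],[0,0,0]]]'

```text
t: 15.62
eef_pos: [0.488, 0.0057, 0.0689]
tool_rot: [-0.51, 0.511, 0.49, -0.489]
contact_force: [1.4, 0.6, 4.5]
gripper_width: 0.358
```

Request:
play_rows --increments '[[[0,0,0.001],[0,0,0]],[[0,0,0],[0,0,0]]]'

```text
t: 15.78
eef_pos: [0.4869, 0.0058, 0.0689]
tool_rot: [-0.51, 0.511, 0.49, -0.489]
contact_force: [2.0, 0.6, 5.6]
gripper_width: 0.362
```

Request:
play_rows --increments '[[[0,0,0],[0,0,0]],[[0,0,0],[0,0,0]],[[0,0,0],[0,0,0]],[[0,0,0],[0,0,0]],[[0,-0.01,0],[0,0,0]],[[0,-0.02,0],[0,0,0]],[[0,-0.03,0],[0,0,0]],[[0,-0.03,0],[0,0,0]],[[0,-0.02,0],[0,0,0]],[[-0.028,0,-0.01],[0,0,0]],[[-0.028,0,-0.01],[0,0,0]],[[-0.028,0,-0.01],[0,0,0]],[[-0.028,0,-0.01],[0,0,0]],[[-0.028,0,-0.01],[0,0,0]],[[-0.028,0,-0.01],[0,0,0]],[[-0.028,0,-0.01],[0,0,0]],[[-0.028,0,-0.01],[0,0,0]],[[0,0,0],[0,0,0]],[[0,0,0],[0,0,0]]]' --gripper 0.055

```text
t: 17.37
eef_pos: [0.5556, -0.2235, 0.1788]
tool_rot: [-0.511, 0.512, 0.488, -0.489]
contact_force: [0.6, 0.2, 0.4]
gripper_width: 0.642
```

```bash
cat > look.py <<'E'
from h import *
def caps(name,lo,hi,zr,xm=.75):
    o=get_obs(); c=read_camera(name); P=cloud(c,o);hsv=cv2.cvtColor(c["color"],cv2.COLOR_RGB2HSV)
    m=(cv2.inRange(hsv,np.array(lo),np.array(hi))>0)&(P[...,2]>zr[0])&(P[...,2]<zr[1])&(P[...,0]<xm)
    n,l,s,cc=cv2.connectedComponentsWithStats(m.astype(np.uint8))
    for i in range(1,n):
        if s[i,4]>20:
            q=P[l==i];print(name,s[i,4],cc[i].round(),np.percentile(q,[2,98],0).mean(0).round(4),np.ptp(q,0).round(3))
    return c
Y=((12,120,100),(32,255,255)); PU=((130,90,20),(165,255,200))
E
python3 - <<'E'
from look import *
delta([.558,-.2215,.040])
for n in("wrist","top","scene"): caps(n,*Y,(.054,.066))
print("purple")
for n in("top","scene"): caps(n,*PU,(.08,.092))
E
```

```text
t 17.37 pos [ 0.5556 -0.2235  0.1788] jaw 87.33 yaxis [-0.    -0.001 -1.   ] F [0.6 0.2 0.4] w 0.0548 q7 2.15
 shift mm [  2.3 138.8  -2.4]
wrist 1354 [289. 201.] [ 0.5585 -0.2186  0.0593] [0.031 0.031 0.008]
wrist 1349 [169. 213.] [ 0.5631 -0.309   0.0584] [0.031 0.031 0.008]
top 94 [348. 174.] [ 0.5598 -0.3119  0.0588] [0.027 0.031 0.01 ]
scene 139 [302. 297.] [ 0.558  -0.22    0.0596] [0.029 0.034 0.01 ]
scene 169 [286. 330.] [ 0.5626 -0.3121  0.0591] [0.03  0.031 0.009]
purple
top 67 [230. 200.] [0.487  0.0063 0.0851] [0.027 0.027 0.01 ]
```

Request:
play_rows --increments '[[[0.002,0.03,-0.002],[0,0,0]],[[0,0.035,0],[0,0,0]],[[0,0.035,0],[0,0,0]],[[0,0.023,0],[0,0,0]],[[0,0.01,0],[0,0,0]],[[0,0.005,0],[0,0,0]],[[0,0,0],[0,0,0]],[[0,0,0],[0,0,0]]]'

```text
t: 18.28
eef_pos: [0.5592, -0.2197, 0.0416]
tool_rot: [-0.51, 0.511, 0.49, -0.489]
contact_force: [-0.4, -0.1, 0.8]
gripper_width: 0.646
```

Request:
play_rows --increments '[[[0,0,0],[0,0,0]],[[0,0,0],[0,0,0]],[[0,0,0],[0,0,0]],[[0,0,0],[0,0,0]],[[0,0,0],[0,0,0]],[[0,0,0],[0,0,0]]]' --gripper 0.02

```text
t: 18.78
eef_pos: [0.5594, -0.2197, 0.0418]
tool_rot: [-0.51, 0.511, 0.49, -0.489]
contact_force: [-0.4, 1.6, 6.1]
gripper_width: 0.358
```

Request:
play_rows --increments '[[[0,-0.01,0],[0,0,0]],[[0,-0.02,0],[0,0,0]],[[0,-0.035,0],[0,0,0]],[[0,-0.035,0],[0,0,0]],[[0,-0.035,0],[0,0,0]],[[0,-0.01,0],[0,0,0]],[[0,0,0],[0,0,0]],[[0,0,0],[0,0,0]]]'

```text
t: 19.45
eef_pos: [0.5582, -0.2191, 0.1855]
tool_rot: [-0.51, 0.511, 0.49, -0.489]
contact_force: [-1.3, 0.3, -2.0]
gripper_width: 0.36
```

```bash
python3 - <<'E'
from h import *
delta(lane(.0865,.12),90-2.45)
E
```

```text
t 19.45 pos [ 0.5582 -0.2191  0.1855] jaw 87.56 yaxis [ 0.001  0.001 -1.   ] F [-1.3  0.3 -2. ] w 0.0308 q7 2.14
turn tool y (deg) 0.01
 after turn 0 shift [221.   65.6  43.5]
 after turn 180 shift [-221.1   65.4  -43.4]
```

Request:
play_rows --increments '[[[0.025,0,0.005],[0,0,0]],[[0.034,0,0.007],[0,0,0]],[[0.034,0,0.007],[0,0,0]],[[0.034,0,0.007],[0,0,0]],[[0.034,0,0.007],[0,0,0]],[[0.034,0,0.007],[0,0,0]],[[0.026,0,0.0035],[0,0,0]],[[0,0,0],[0,0,0]],[[0,0.03,0],[0,0,0]],[[0,0.035,0],[0,0,0]],[[0,0.015,0],[0,0,0]],[[0,0,0],[0,0,0]],[[0,0,0],[0,0,0]]]'

```text
t: 20.53
eef_pos: [0.5228, 0.0024, 0.1038]
tool_rot: [0.511, -0.51, -0.488, 0.49]
contact_force: [-0.1, 0.1, -0.3]
gripper_width: 0.361
```

```bash
python3 - <<'E'
from h import *
delta(lane(.0865,.069))
E
```

```text
t 20.53 pos [0.5228 0.0024 0.1038] jaw 87.5 yaxis [-0.004 -0.001 -1.   ] F [-0.1  0.1 -0.3] w 0.0308 q7 1.8
 shift mm [ 1.3 34.8 -1.5]
```

Request:
play_rows --increments '[[[0.001,0.015,-0.001],[0,0,0]],[[0,0.011,0],[0,0,0]],[[0,0.006,0],[0,0,0]],[[0,0.003,0],[0,0,0]],[[0,0,0],[0,0,0]],[[0,0,0],[0,0,0]]]'

```text
t: 21.03
eef_pos: [0.5255, 0.004, 0.0707]
tool_rot: [-0.511, 0.511, 0.489, -0.489]
contact_force: [0.4, 0.2, -0.4]
gripper_width: 0.361
```

Request:
play_rows --increments '[[[0,0,0.002],[0,0,0]],[[0,0,0.001],[0,0,0]],[[0,0,0],[0,0,0]]]'

```text
t: 21.28
eef_pos: [0.5222, 0.0044, 0.0706]
tool_rot: [0.511, -0.511, -0.489, 0.489]
contact_force: [-0.1, -1.0, -0.5]
gripper_width: 0.363
```

Request:
play_rows --increments '[[[0,0,0.001],[0,0,0]],[[0,0,0],[0,0,0]]]'

```text
t: 21.45
eef_pos: [0.5212, 0.0044, 0.0705]
tool_rot: [0.511, -0.511, -0.489, 0.489]
contact_force: [-0.5, 0.3, -1.4]
gripper_width: 0.364
```

Request:
play_rows --increments '[[[0,0.001,0.001],[0,0,0]],[[0,0.001,0],[0,0,0]],[[0,0,0],[0,0,0]]]'

```text
t: 21.7
eef_pos: [0.5201, 0.0044, 0.0681]
tool_rot: [0.511, -0.51, -0.489, 0.489]
contact_force: [0.1, 1.2, -1.5]
gripper_width: 0.363
```

Request:
play_rows --increments '[[[0,0,0],[0,0,0]],[[0,0,0],[0,0,0]],[[0,0,0],[0,0,0]],[[0,0,0],[0,0,0]],[[0,-0.01,0],[0,0,0]],[[0,-0.02,0],[0,0,0]],[[0,-0.03,0],[0,0,0]],[[0,-0.035,0],[0,0,0]],[[0,-0.02,0],[0,0,0]],[[-0.03,0,-0.0055],[0,0,0]],[[-0.035,0,-0.006],[0,0,0]],[[-0.035,0,-0.006],[0,0,0]],[[-0.035,0,-0.006],[0,0,0]],[[-0.035,0,-0.006],[0,0,0]],[[-0.035,0,-0.006],[0,0,0]],[[-0.035,0,-0.006],[0,0,0]],[[-0.035,0,-0.006],[0,0,0]],[[-0.03,0,-0.006],[0,0,0]],[[-0.01,0,-0.002],[0,0,0]],[[0,0,0],[0,0,0]]]' --gripper 0.055

```text
t: 23.37
eef_pos: [0.5613, -0.3166, 0.1842]
tool_rot: [-0.511, 0.513, 0.487, -0.488]
contact_force: [-0.1, -0.7, 0.7]
gripper_width: 0.641
```

```bash
python3 - <<'E'
from look import *
delta([.562,-.312,.0415])
for n in("wrist","top","scene"): c=caps(n,*Y,(.054,.066)); caps(n,*Y,(.08,.092))
save("s3.png",c,2.4,(130,150,430,390))
print("purple")
for n in("top","scene"): caps(n,*PU,(.08,.092))
E
```

```text
t 23.37 pos [ 0.5613 -0.3166  0.1842] jaw 87.26 yaxis [ 0.    -0.003 -1.   ] F [-0.1 -0.7  0.7] w 0.0548 q7 2.3
 shift mm [  5.  142.7  -0.4]
wrist 1293 [291. 198.] [ 0.5632 -0.3101  0.0593] [0.031 0.03  0.008]
top 21 [231. 221.] [0.4332 0.0097 0.0574] [0.003 0.03  0.006]
top 109 [232. 189.] [0.517  0.003  0.0849] [0.03  0.03  0.009]
scene 175 [286. 330.] [ 0.5631 -0.3123  0.0588] [0.03 0.03 0.01]
scene 98 [323. 221.] [0.5196 0.0037 0.0848] [0.03  0.033 0.009]
purple
top 203 [231. 206.] [0.4688 0.0041 0.0855] [0.062 0.032 0.011]
scene 76 [312. 217.] [0.4889 0.0033 0.0846] [0.026 0.032 0.009]
```

View pics/s3.png

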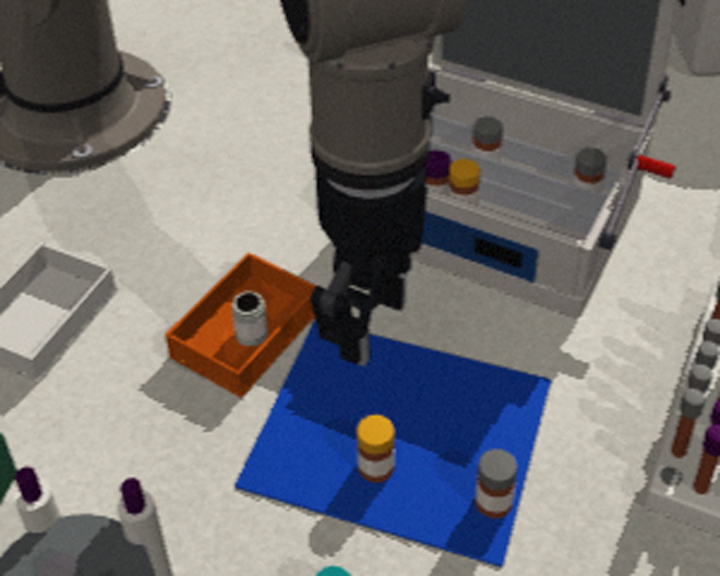

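Request:
play_rows --increments '[[[0.0045,0.03,-0.001],[0,0,0]],[[0,0.035,0],[0,0,0]],[[0,0.035,0],[0,0,0]],[[0,0.025,0],[0,0,0]],[[0,0.012,0],[0,0,0]],[[0,0.005,0],[0,0,0]],[[0,0,0],[0,0,0]],[[0,0,0],[0,0,0]]]'

```text
t: 24.43
eef_pos: [0.5644, -0.3089, 0.0427]
tool_rot: [-0.51, 0.511, 0.489, -0.489]
contact_force: [0.3, 0.1, -0.3]
gripper_width: 0.647
```

Request:
play_rows --increments '[[[0,0,0],[0,0,0]],[[0,0,0],[0,0,0]],[[0,0,0],[0,0,0]],[[0,0,0],[0,0,0]],[[0,0,0],[0,0,0]],[[0,0,0],[0,0,0]]]' --gripper 0.02

```text
t: 24.93
eef_pos: [0.5646, -0.309, 0.043]
tool_rot: [-0.51, 0.512, 0.49, -0.489]
contact_force: [-0.1, 0.9, 6.3]
gripper_width: 0.359
```

Request:
play_rows --increments '[[[0,-0.01,0],[0,0,0]],[[0,-0.02,0],[0,0,0]],[[0,-0.035,0],[0,0,0]],[[0,-0.035,0],[0,0,0]],[[0,-0.035,0],[0,0,0]],[[0,-0.01,0],[0,0,0]],[[0,0,0],[0,0,0]],[[0,0,0],[0,0,0]]]'

```text
t: 25.6
eef_pos: [0.5634, -0.3078, 0.1864]
tool_rot: [-0.51, 0.511, 0.49, -0.489]
contact_force: [-0.3, 0.4, -1.8]
gripper_width: 0.358
```

```bash
python3 - <<'E'
from h import *
delta(lane(.1195,.12),90-2.45)
E
```

```text
t 25.6 pos [ 0.5634 -0.3078  0.1864] jaw 87.56 yaxis [ 0.001  0.001 -1.   ] F [-0.3  0.4 -1.8] w 0.0306 q7 2.29
turn tool y (deg) 0.01
 after turn 0 shift [309.4  66.6  19.5]
 after turn 180 shift [-309.5   66.3  -19.4]
```

Request:
play_rows --increments '[[[0.025,0,0.002],[0,0,0]],[[0.034,0,0.002],[0,0,0]],[[0.034,0,0.002],[0,0,0]],[[0.034,0,0.002],[0,0,0]],[[0.034,0,0.002],[0,0,0]],[[0.034,0,0.002],[0,0,0]],[[0.034,0,0.002],[0,0,0]],[[0.034,0,0.002],[0,0,0]],[[0.03,0,0.002],[0,0,0]],[[0.0165,0,0.0015],[0,0,0]],[[0,0,0],[0,0,0]],[[0,0.03,0],[0,0,0]],[[0,0.035,0],[0,0,0]],[[0,0.015,0],[0,0,0]],[[0,0,0],[0,0,0]],[[0,0,0],[0,0,0]]]'

```text
t: 26.93
eef_pos: [0.5558, 0.0008, 0.1049]
tool_rot: [0.511, -0.51, -0.488, 0.49]
contact_force: [-0.6, -0.8, -0.5]
gripper_width: 0.363
```

```bash
python3 - <<'E'
from h import *
delta(lane(.1195,.070))
E
```

```text
t 26.93 pos [0.5558 0.0008 0.1049] jaw 87.48 yaxis [-0.004 -0.001 -1.   ] F [-0.6 -0.8 -0.5] w 0.031 q7 1.83
 shift mm [ 1.5 34.8 -1.5]
```

Request:
play_rows --increments '[[[0.0015,0.015,-0.001],[0,0,0]],[[0,0.011,0],[0,0,0]],[[0,0.006,0],[0,0,0]],[[0,0.004,0],[0,0,0]],[[0,0,0.002],[0,0,0]],[[0,0,0],[0,0,0]],[[0,0,0],[0,0,0]]]'

```text
t: 27.52
eef_pos: [0.5564, 0.0039, 0.0708]
tool_rot: [0.511, -0.51, -0.49, 0.489]
contact_force: [-0.4, 3.9, -1.4]
gripper_width: 0.363
```

Request:
play_rows --increments '[[[0,0.001,0.001],[0,0,0]],[[0,0,0.001],[0,0,0]],[[0,0,0],[0,0,0]]]'

```text
t: 27.77
eef_pos: [0.5549, 0.0039, 0.0697]
tool_rot: [-0.51, 0.511, 0.49, -0.489]
contact_force: [0.6, 5.1, 0.2]
gripper_width: 0.363
```

Request:
play_rows --increments '[[[0.001,0,0],[0,0,0]],[[0,0.0005,0],[0,0,0]],[[0,0,0],[0,0,0]]]'

```text
t: 28.02
eef_pos: [0.5543, 0.0041, 0.0688]
tool_rot: [-0.511, 0.511, 0.489, -0.489]
contact_force: [0.8, 3.2, 0.5]
gripper_width: 0.362
```

```bash
python3 - <<'E'
from look import *
delta([.555,.003,.069])
for n in("scene",): c=caps(n,*Y,(.05,.1)); caps(n,*PU,(.05,.1))
save("s4.png",c,4,(250,170,440,310))
E
```

```text
t 28.02 pos [0.5543 0.0041 0.0688] jaw 87.53 yaxis [ 0. -0. -1.] F [0.8 3.2 0.5] w 0.0309 q7 1.86
 shift mm [-1.1 -0.2 -0.8]
scene 51 [321. 222.] [ 0.5146 -0.001   0.082 ] [0.02  0.025 0.016]
scene 225 [306. 216.] [0.4714 0.0043 0.0812] [0.06  0.035 0.019]
```

View pics/s4.png

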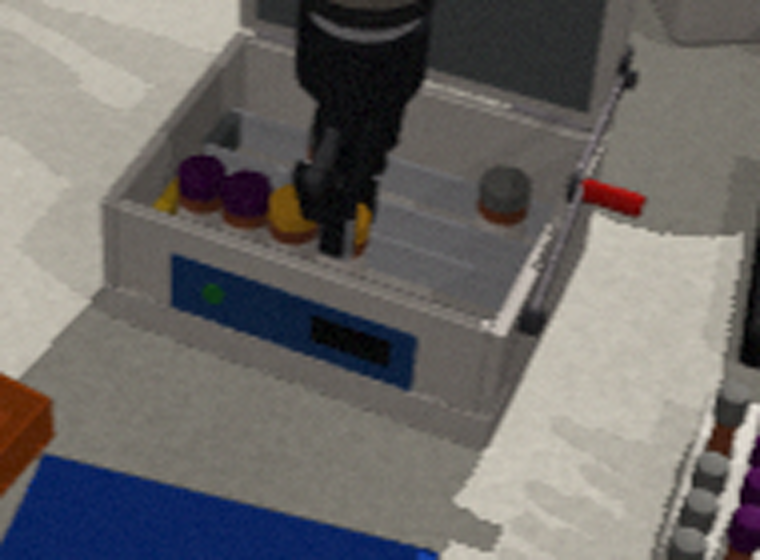

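Request:
play_rows --increments '[[[0,0,0],[0,0,0]],[[0,0,0],[0,0,0]],[[0,0,0],[0,0,0]],[[0,0,0],[0,0,0]],[[0,-0.01,0],[0,0,0]],[[0,-0.02,0],[0,0,0]],[[0,-0.03,0],[0,0,0]],[[0,-0.035,0],[0,0,0]],[[0,-0.035,0],[0,0,0]],[[0,0,0],[0,0,0]]]' --gripper 0.055

```text
t: 28.95
eef_pos: [0.5581, 0.0034, 0.2056]
tool_rot: [-0.509, 0.513, 0.492, -0.486]
contact_force: [1.3, 0.0, -0.0]
gripper_width: 0.641
```

Request:
play_rows --increments '[[[0.008,0,-0.025],[0,0,0]],[[0.01,0,-0.035],[0,0,0]],[[0.01,0,-0.035],[0,0,0]],[[0.01,0,-0.035],[0,0,0]],[[0.004,0,-0.017],[0,0,0]],[[0,0,0],[0,0,0]],[[0,0,0],[0,0,0]],[[0,0,0],[0,0,0]]]' --gripper 0.0

```text
t: 29.62
eef_pos: [0.702, 0.0391, 0.1989]
tool_rot: [0.511, -0.511, -0.489, 0.489]
contact_force: [0.5, 0.1, -0.3]
gripper_width: -0.002
```

```bash
python3 - <<'E'
from look import *
delta([.7035,.040,.140])
c=caps("wrist",(0,180,60),(4,255,255),(.1,.16),.8); save("w3.png",c,1.2)
caps("scene",(0,180,60),(4,255,255),(.1,.16),.8)
print("pots");caps("top",*Y,(.05,.1)); caps("top",*PU,(.05,.1))
E
```

```text
t 29.62 pos [0.702  0.0391 0.1989] jaw 87.48 yaxis [-0.001 -0.001 -1.   ] F [ 0.5  0.1 -0.3] w -0.0001 q7 1.73
 shift mm [ 1.  58.9 -1.5]
wrist 1170 [285. 221.] [0.7035 0.0411 0.1308] [0.035 0.014 0.012]
scene 71 [403. 219.] [0.7033 0.0377 0.1297] [0.034 0.012 0.014]
pots
top 219 [233. 183.] [0.5326 0.0018 0.0842] [0.063 0.032 0.021]
top 27 [231. 221.] [0.4326 0.0086 0.0563] [0.006 0.033 0.008]
top 207 [231. 206.] [0.4687 0.0043 0.0846] [0.061 0.032 0.011]
```

View pics/w3.png

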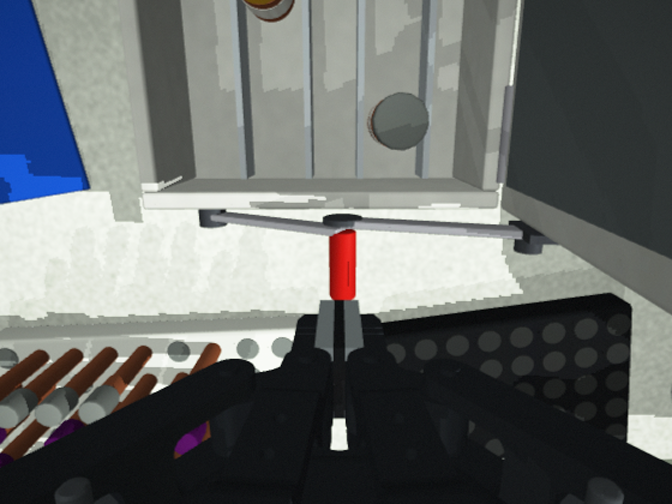

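Request:
play_rows --increments '[[[0.0005,0.025,-0.001],[0,0,0]],[[0,0.02,0],[0,0,0]],[[0,0.013,0],[0,0,0]],[[0,0.004,0],[0,0,0]],[[0.001,0.004,0],[0,0,0]],[[0.001,0.003,0],[0,0,0]],[[0.001,0.003,0],[0,0,0]],[[0,0,0],[0,0,0]]]'

```text
t: 30.48
eef_pos: [0.7046, 0.0441, 0.1272]
tool_rot: [-0.51, 0.511, 0.49, -0.489]
contact_force: [0.4, -0.2, 0.7]
gripper_width: -0.0
```

Request:
play_rows --increments '[[[0.001,0.003,0],[0,0,0]],[[0.001,0.003,0],[0,0,0]],[[0.001,0.003,0],[0,0,0]],[[0,0,0],[0,0,0]]]'

```text
t: 30.82
eef_pos: [0.7044, 0.0471, 0.1173]
tool_rot: [0.51, -0.51, -0.489, 0.489]
contact_force: [0.5, 1.6, -0.6]
gripper_width: -0.002
```

Request:
play_rows --increments '[[[0.001,0.003,0],[0,0,0]],[[0.001,0.003,0],[0,0,0]],[[0.001,0.003,0],[0,0,0]],[[0.001,0.003,0],[0,0,0]],[[0,0,0],[0,0,0]]]'

```text
t: 31.23
eef_pos: [0.7046, 0.0506, 0.1053]
tool_rot: [-0.51, 0.511, 0.489, -0.489]
contact_force: [0.8, 0.4, 1.3]
gripper_width: -0.004
```

```bash
python3 - <<'E'
from look import *
delta([.7035,.040,.1])
c=caps("scene",(0,180,60),(4,255,255),(.05,.16),.8); caps("wrist",(0,180,60),(4,255,255),(.05,.16),.8)
caps("scene",(105,150,40),(125,255,255),(.2,.35))
E
```

```text
t 31.23 pos [0.7046 0.0506 0.1053] jaw 87.55 yaxis [ 0. -0. -1.] F [0.8 0.4 1.3] w -0.0004 q7 1.76
 shift mm [-10.6   5.3   0.6]
scene 43 [402. 226.] [0.7037 0.0451 0.1013] [0.032 0.011 0.01 ]
wrist 690 [282. 238.] [0.6916 0.0508 0.103 ] [0.012 0.013 0.008]
scene 238 [357. 126.] [0.5527 0.1057 0.3064] [0.087 0.013 0.017]
```

The w3 view shows the red tab at (342,265) directly under the fingers. After pressing, it sits about 30 mm lower and the lid has leaned in slightly, so the knee is broken. Next is the lid path.

```bash
cat >> h.py <<'E'
def chest(p):
    d=np.array(p[:2])-[.4378,.0073]; c,s=np.cos(YAW),np.sin(YAW)
    return np.array([c*d[0]+s*d[1]-.110,-s*d[0]+c*d[1]-.030,p[2]])
def corner(th,r=.188): # tip centre (chest y, z), +y side contact
    return np.array([.100-r*np.cos(th)+.012*np.sin(th)+.0145,.100+r*np.sin(th)+.012*np.cos(th)])
E
python3 - <<'E'
from h import *
o=get_obs(); print("chest pos",chest(o["eef_pos"]).round(4))
for th in (1.415,1.35,1.2,1.0,.8,.6,.4,.2,.1,0): print(th,corner(th).round(4))
E
```

```text
chest pos [0.1542 0.0244 0.1054]
1.415 [0.0972 0.2876]
1.35 [0.085  0.2861]
1.2 [0.0576 0.2796]
1.0 [0.023  0.2647]
0.8 [-0.0079  0.2432]
0.6 [-0.0339  0.2161]
0.4 [-0.054   0.1843]
0.2 [-0.0674  0.1491]
0.1 [-0.0714  0.1307]
0 [-0.0735  0.112 ]
```

Request:
play_rows --increments '[[[0,-0.01,0],[0,0,0]],[[0,-0.015,0],[0,0,0]],[[-0.015,0,0],[0,0,0]],[[-0.015,0,0],[0,0,0]],[[0,-0.03,0],[0,0,0]],[[0,-0.04,0],[0,0,0]],[[0,-0.04,0],[0,0,0]],[[0,-0.04,0],[0,0,0]],[[0,-0.04,0],[0,0,0]],[[0,-0.04,0],[0,0,0]],[[0,-0.015,0],[0,0,0]],[[0,0,0.02],[0,0,0]],[[0,0,0.035],[0,0,0]],[[0,0,0.035],[0,0,0]],[[0,0,0.035],[0,0,0]],[[0,0,0.02],[0,0,0]],[[0,0,0],[0,0,0]],[[0,0,0],[0,0,0]]]'

```text
t: 32.88
eef_pos: [0.5573, 0.0252, 0.3762]
tool_rot: [0.511, -0.511, -0.489, 0.488]
contact_force: [-0.3, -0.1, 0.4]
gripper_width: -0.003
```

```bash
python3 - <<'E'
from look import *
o=get_obs(); print("t",o["t"],"chest pos",chest(o["eef_pos"]).round(4))
caps("scene",(105,150,40),(125,255,255),(.2,.35));caps("scene",(0,180,60),(4,255,255),(.05,.16),.8)
E
```

```text
t 32.8833 chest pos [ 0.0087 -0.007   0.3762]
scene 122 [422. 102.] [0.6366 0.4886 0.2043] [0.052 0.069 0.008]
scene 234 [358. 126.] [0.5521 0.1056 0.3059] [0.087 0.016 0.018]
scene 68 [402. 225.] [0.7036 0.046  0.1016] [0.033 0.012 0.013]
```

Request:
play_rows --increments '[[[0.02,0,0.006],[0,0,0]],[[0.035,0,0],[0,0,0]],[[0.035,0,0],[0,0,0]],[[0.035,0,0],[0,0,0]],[[0.025,0,0],[0,0,0]],[[0,0,0],[0,0,0]],[[0,0.03,0],[0,0,0]],[[0,0.035,0],[0,0,0]],[[0,0.018,0],[0,0,0]],[[0,0.005,0],[0,0,0]],[[-0.015,0,0],[0,0,0]],[[-0.015,0,0],[0,0,0]],[[-0.006,0,0],[0,0,0]],[[0,0,0],[0,0,0]]]'

```text
t: 34.15
eef_pos: [0.5584, 0.1371, 0.2897]
tool_rot: [-0.511, 0.512, 0.489, -0.487]
contact_force: [-0.6, -0.2, 0.3]
gripper_width: -0.001
```

```bash
python3 - <<'E'
from look import *
o=get_obs(); print("t",o["t"],"chest pos",chest(o["eef_pos"]).round(4),o["contact_force"])
c=caps("scene",(105,150,40),(125,255,255),(.2,.35)); save("s5.png",c,2,(250,50,530,290))
E
```

```text
t 34.15 chest pos [0.0049 0.1049 0.2897] [-0.64234288 -0.16271868  0.29023568]
scene 122 [422. 102.] [0.6363 0.4887 0.2044] [0.052 0.069 0.009]
scene 238 [357. 126.] [0.5525 0.1057 0.3066] [0.088 0.013 0.017]
```

View pics/s5.png

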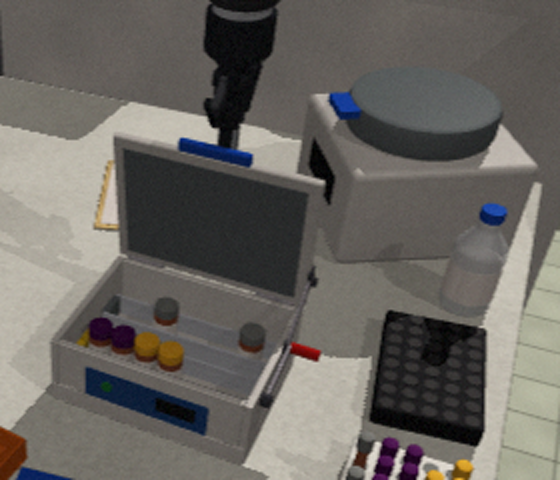

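Request:
play_rows --increments '[[[-0.005,0.001,0],[0,0,0]],[[-0.005,0.001,0],[0,0,0]],[[-0.005,0.001,0],[0,0,0]],[[-0.005,0.0006,0],[0,0,0]],[[-0.0091,0.002,0],[0,0,0]],[[-0.0091,0.002,0],[0,0,0]],[[-0.0091,0.0025,0],[0,0,0]],[[-0.0087,0.003,0],[0,0,0]],[[-0.0087,0.0035,0],[0,0,0]],[[-0.0087,0.004,0],[0,0,0]],[[-0.0085,0.0044,0],[0,0,0]],[[0,0,0],[0,0,0]]]'

```text
t: 35.2
eef_pos: [0.5528, 0.0562, 0.2617]
tool_rot: [0.511, -0.511, -0.488, 0.489]
contact_force: [-0.6, 0.3, 0.0]
gripper_width: -0.002
```

```bash
python3 - <<'E'
from look import *
o=get_obs(); print("t",o["t"],"chest pos",chest(o["eef_pos"]).round(4),o["contact_force"])
c=caps("scene",(105,150,40),(125,255,255),(.2,.35))
E
```

```text
t 35.2 chest pos [0.0028 0.0238 0.2617] [-0.55020491  0.31913469  0.03227999]
scene 121 [422. 102.] [0.636  0.4876 0.2048] [0.05  0.073 0.009]
scene 202 [344. 152.] [0.5496 0.0255 0.2804] [0.089 0.015 0.018]
```

Request:
play_rows --increments '[[[-0.008,0.0045,0],[0,0,0]],[[-0.008,0.005,0],[0,0,0]],[[-0.0076,0.0055,0],[0,0,0]],[[-0.0073,0.006,0],[0,0,0]],[[-0.007,0.0064,0],[0,0,0]],[[-0.0067,0.0067,0],[0,0,0]],[[-0.0063,0.0069,0],[0,0,0]],[[-0.006,0.0071,0],[0,0,0]],[[-0.0056,0.0076,0],[0,0,0]],[[-0.0052,0.0079,0],[0,0,0]],[[-0.0049,0.0081,0],[0,0,0]],[[-0.0044,0.0082,0],[0,0,0]],[[0,0,0],[0,0,0]]]'

```text
t: 36.33
eef_pos: [0.549, -0.0189, 0.181]
tool_rot: [0.511, -0.51, -0.488, 0.49]
contact_force: [-0.6, 0.4, 0.1]
gripper_width: 0.004
```

```bash
python3 - <<'E'
from look import *
o=get_obs(); print("t",o["t"],"chest pos",chest(o["eef_pos"]).round(4),o["contact_force"])
c=caps("scene",(105,150,40),(125,255,255),(.12,.35))
E
```

```text
t 36.3333 chest pos [ 0.0022 -0.0514  0.181 ] [-0.57696284  0.36517218  0.13498336]
scene 147 [422. 103.] [0.6363 0.4902 0.202 ] [0.051 0.069 0.016]
scene 383 [314. 187.] [0.4874 0.0432 0.1536] [0.093 0.196 0.143]
scene 807 [361. 199.] [0.5939 0.0429 0.1517] [0.129 0.141 0.082]
scene 201 [327. 206.] [ 0.5462 -0.0567  0.1876] [0.088 0.019 0.012]
scene 28 [199. 405.] [ 0.5196 -0.5507  0.135 ] [0.003 0.004 0.027]
```

Request:
play_rows --increments '[[[-0.0026,0.005,0],[0,0,0]],[[-0.0024,0.0055,0],[0,0,0]],[[-0.0022,0.0055,0],[0,0,0]],[[-0.002,0.0055,0],[0,0,0]],[[-0.0016,0.0055,0],[0,0,0]],[[-0.0012,0.005,0],[0,0,0]],[[-0.001,0.0045,0],[0,0,0]],[[-0.001,0.0045,0],[0,0,0]],[[-0.001,0.0045,0],[0,0,0]],[[-0.0006,0.004,0],[0,0,0]],[[-0.0004,0.004,0],[0,0,0]],[[-0.0003,0.003,0],[0,0,0]],[[-0.0003,0.003,0],[0,0,0]],[[-0.0003,0.002,0],[0,0,0]],[[0,0.002,0],[0,0,0]],[[0,0,0],[0,0,0]]]'

```text
t: 37.72
eef_pos: [0.5494, -0.0346, 0.119]
tool_rot: [0.511, -0.51, -0.489, 0.489]
contact_force: [-0.3, 0.6, -0.3]
gripper_width: 0.0
```

Request:
play_rows --increments '[[[0,0.0015,0],[0,0,0]],[[0,0.0015,0],[0,0,0]],[[0,0.0015,0],[0,0,0]],[[0,0,0],[0,0,0]]]'

```text
t: 38.05
eef_pos: [0.5496, -0.0347, 0.1147]
tool_rot: [0.511, -0.511, -0.489, 0.489]
contact_force: [-0.3, -0.1, -0.3]
gripper_width: 0.0
```

Request:
play_rows --increments '[[[0,0.001,0],[0,0,0]],[[0,0.001,0],[0,0,0]],[[0,0.001,0],[0,0,0]],[[0,0,0],[0,0,0]]]'

```text
t: 38.38
eef_pos: [0.5497, -0.0347, 0.1121]
tool_rot: [0.511, -0.511, -0.489, 0.489]
contact_force: [-1.4, 0.0, 4.1]
gripper_width: 0.0
```

Request:
play_rows --increments '[[[0,0.001,0],[0,0,0]],[[0,0.001,0],[0,0,0]],[[0,0,0],[0,0,0]]]'

```text
t: 38.63
eef_pos: [0.5498, -0.0348, 0.1119]
tool_rot: [0.511, -0.51, -0.49, 0.489]
contact_force: [-8.8, 1.7, 24.7]
gripper_width: 0.0
```

```bash
python3 - <<'E'
from look import *
o=get_obs(); print(o["t"],"chest pos",chest(o["eef_pos"]).round(4),o["contact_force"])
c=read_camera("scene");P=cloud(c).reshape(-1,3)
for y in(-.04,0,.04,.08,.12):
    q=P[(abs(P[:,1]-y)<.006)&(P[:,0]>.58)&(P[:,0]<.65)&(P[:,2]>.08)]; print(y,len(q),np.median(q[:,2]).round(4))
save("s6.png",c,2,(200,100,480,340))
E
```

```text
38.6333 chest pos [ 0.0037 -0.0672  0.1119] [-8.75757499  1.67529755 24.66693193]
-0.04 399 0.3407
0 102 0.1135
0.04 87 0.1132
0.08 92 0.1134
0.12 75 0.1121
```

View pics/s6.png

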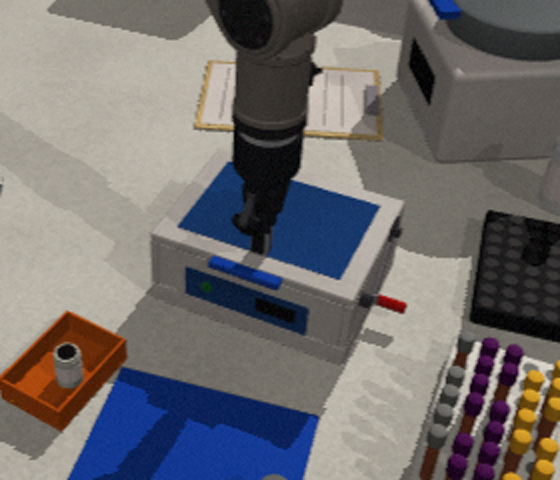

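Request:
play_rows --increments '[[[0,-0.003,0],[0,0,0]],[[0,-0.01,0],[0,0,0]],[[0,-0.03,0],[0,0,0]],[[0,-0.04,0],[0,0,0]],[[0,-0.04,0],[0,0,0]],[[0,-0.04,0],[0,0,0]],[[0,0,0],[0,0,0]],[[0,0,0],[0,0,0]],[[0,0,0],[0,0,0]]]'

```text
t: 39.43
eef_pos: [0.5494, -0.0344, 0.2729]
tool_rot: [0.511, -0.51, -0.489, 0.489]
contact_force: [0.2, -0.5, -0.4]
gripper_width: -0.001
```

```bash
python3 - <<'E'
from look import *
o=get_obs(); print(o["t"],o["contact_force"],o["eef_pos"])
P=cloud(read_camera("scene")).reshape(-1,3)
for y in(-.06,-.03,0,.04,.08,.12):
    q=P[(abs(P[:,1]-y)<.005)&(P[:,0]>.58)&(P[:,0]<.65)&(P[:,2]>.08)&(P[:,2]<.16)]; print(y,len(q),np.median(q[:,2]).round(4) if len(q) else 0)
caps("top",(105,150,40),(125,255,255),(.09,.13)); caps("top",*Y,(.05,.08)); 
hand_in()
E
```

```text
39.4333 [ 0.24382061 -0.5080512  -0.40670586] [ 0.54935456 -0.03441621  0.27288399]
-0.06 108 0.1122
-0.03 82 0.1133
0 91 0.1131
0.04 79 0.1134
0.08 71 0.113
0.12 66 0.1126
top 50 [449. 105.] [ 0.7374 -0.5768  0.0916] [0.025 0.038 0.004]
top 1049 [235. 193.] [ 0.5068 -0.0045  0.112 ] [0.139 0.075 0.013]
top 153 [260. 178.] [ 0.5418 -0.073   0.1101] [0.085 0.015 0.01 ]
the job is handed in; nothing more can be done
```

The lane is restocked and the lid is shut; I handed the job in at about 39 s.

- **Waste:** there was one empty pot, and it stands upright in the orange tub.
- **Lane:** the first old pot was pushed against the yellow stop until light contact (2.5 N). The second old pot and the two new yellow-capped pots stand close behind it, with gaps of about 2 mm or less. The four caps looked upright and in line in the last view before the lid closed.
- **Stay:** I pressed the red tab down about 30 mm while the lid was up, and the lid leaned in slightly. From the tab's position I estimate a knee angle of about 0.6 rad, past the 0.21 straight point.
- **Lid:** I pushed it down slowly. After I let go, its top measured level at 112–113 mm, which is fully shut, and nothing was touching it. The final press on the closed lid reached about 26 N.

The three cameras disagreed by 2–3 mm sideways, so I used values in between, and each grasp held. While placing the last new pot I felt up to 5 N of sideways force, probably from a lane rail. I did not move any grey-capped pot, but I did not measure their positions again at the end.

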